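# Wind the crank lift up against its buffer and lock it

### The arm

A 6-joint arm with a two-finger parallel gripper is mounted at the origin on a cart in front of the work surface, level with it; the furniture and walls round the work are solid. World frame = base frame: x ahead of the robot, y to its left, z up, the work surface at z = 0. Lengths are in m, angles in degrees, forces in N, time in s.
With the tool pointing down it reaches from about 0.4 to 0.825 m from the base axis. Payload 7 kg.
Tool frame: the origin (TCP) lies midway between the tips of the shut fingers; the grasp point (between the pads) lies 19 mm behind it; z points along the fingers, y is the line along which they close (so a half turn about z gives the same grasp; the last joint's range is limited). The gripper opens to 88 mm and grips with 3 to 60 N. Pads are 19 mm wide; open, the fingers measure 130 mm over their backs; the gripper's body (78 mm by 193 mm) begins 47 mm behind the grasp point.
Start: joints at [-47.894, 20.546, 0.682, 0, -70.136, -16.507], TCP at [0.292, -0.609, 0.227] pointing down, gripper open.
Joint ranges: [-176.03, 176.03], [-82.01, 121.73], [-58.28, 71.71], [-173.87, 95.51], [-174.79, -0.11], [-173.66, 173.66]. Speed limits (degrees/s): [136.94, 136.94, 172.46, 180, 180, 180].

### API

Orientations are given as a 3x3 rotation matrix whose columns are the frame's x, y, z axes.
In Python, from rig import robot gives the robot as it stands. Calls block until the motion is done:
- robot.goto(position, orientation): joint-space move of the TCP to a pose.
- robot.servo_line(position, ori=None, speed=0.15): straight line of the TCP; ori=None keeps the orientation; speed is the mean speed in m/s.
- robot.movej(angles): joint-space move.
- robot.move_gripper(opening): opening from 0.0 (shut) to 1.0 (fully open); the grip force is fixed at half the most; returns when the fingers have stopped.
- robot.dwell(seconds).
- robot.ik(position, orientation): joint angles nearest the present ones, or None.
- robot.grab_frame(name): name is "side" or "top"; returns (picture, depth): 480x640x3 uint8, red, green, blue; 480x640 float32, m along the optical axis (not along the pixel's ray), 0 where there is no reading.
- robot.camera_info(name): a dict with "vfov" (degrees; the focal length in pixels is half the picture's height over the tangent of half this angle, whatever the lens; pixels are square), "cx", "cy" (the principal point, pixels), "view" (4x4, takes a point from world to camera coordinates). Camera axes: x right, y down, z forward; pixel columns grow to the right and rows downward; lengths in m; the calibration is good to about 2 mm. A picture is of the moment at which its call begins. camera_info takes no time and is no camera call.
A pose or a line that the arm cannot do raises robot.Unreachable and nothing moves.
- robot.job_done(): hands the job in; it is judged then, once.
Readings, each from a call of its own:
- robot.read_t(): time.
- robot.read_qpos(): joint angles.
- robot.read_qvel(): joint speeds.
- robot.read_effort(): joint torques, N m.
- robot.read_position(): TCP position.
- robot.read_tcp_rot(): TCP orientation.
- robot.read_force(): force on the tool from outside, world axes, zero at the start.
- robot.read_ft_torque(): the same for the moment, N m.
- robot.read_grip_width(): opening from 0.0 (shut) to 1.0 (fully open).
- robot.read_finger_force(): force on a finger pad.
Only numpy, scipy, OpenCV 4.12 (cv2) and the standard library are available. Lean on these libraries where they do the work, as an engineer would, in place of code of your own. Each camera call takes 0.05 s, during which the arm holds its last target. There are 200 camera calls.

### The job

Wind the small lift stand up by its crank, clockwise seen from above, until the platform with the spice tin comes up snugly against the rubber buffer on the column, and lock the crank there with its pin. The pin is sprung and hangs under the crank's loose grip sleeve: pull the sleeve up and keep holding it up all the way until the platform bears on the buffer, so that the pin neither drags on the plate nor drops into a notch on the way; then go on only to the next notch, without crushing the buffer, let the pin go fully home there and let go. The tin must still stand on its platform, and the other things must stay where they are.

Things in the scene. Friction and masses are not known exactly. Their poses are not given: they have to be found in the camera images.
- lift: Lift stand, fixed on the worktop. Origin: underside of its foot, on the column's axis; z up; the platform is on its +x side. Foot 200 x 100 x 12 mm (x from -56 to +144 mm), column 30 x 30 mm, on top a round steel index plate, 124 mm diameter, top face at z = 180 mm.
- crank_axis (a point): Point on the stand's upright axis at the crank arm's top face, z = 198 mm (hub screw to 200 mm). The arm, 18 mm wide, turns about this axis with the sleeve 50 mm out. At the start it points to the lift's -x. Clockwise from above lifts the platform 8 mm a radian (50.3 mm a turn). 1 to 3 N at the sleeve turn it; the load pulls it back. Stop 0.12 rad before the start.
- notch (a point): Notch of the index plate in which the pin is at the start, on the plate's top face, 50 mm from the axis on the lift's -x side, z = 180 mm. 12 equal notches, one every 30 degrees (26 mm of sleeve travel), each radial, 11 mm wide, through the 8 mm plate. The pin (8 mm diameter, rounded end) has 1.5 mm of play either side.
- grip (a point): Grip sleeve: black upright cylinder, 24 mm diameter, 46 mm high, plain, on the end of the crank arm, free to spin about its own upright axis, so the hand need not turn. The point is on its axis, 24 mm above the arm's top face, half-way up: z = 222 mm over the worktop when down, 50 mm from the crank's axis. Pulling it up lifts the pin.
- pin: Sprung locking pin that rises with the sleeve. Origin: on the sleeve's axis, at the arm's top face when home. The spring pulls down with 4.5 N when home, about 7 N at the top; travel 14 mm to a firm stop. It clears notch and plate from 8 mm up; keep it 9 to 14 mm up while cranking. Let go beside the notch it rests on the plate 8 mm up, slides on it and springs home at the notch.
- platform: Tray 92 x 92 mm, rim 6.5 mm high, at the column's +x side. Origin: middle of its floor, 30 mm up at the start. Its collar on the column meets the buffer at a height set differently each time, 60 to 85 mm higher (1.2 to 1.7 turns). The buffer gives 1 mm per 14 N, 0.36 N at the sleeve per mm of sleeve travel. Snug: pressed 0.4 to 7.6 mm (6 to 110 N), a range that always holds a notch.
- spice_tin: Round white spice tin, 62 mm diameter, 25 mm high, loose on the platform. Origin: centre of its underside.
- bowl: White bowl with small dots, 150 mm diameter, 61 mm high, loose on the worktop; bystander. Origin: centre of its underside.
- kitchen_timer: Round grey kitchen timer, 60 mm diameter, 25 mm high, loose; bystander. Origin: centre of its underside.
- loose_spoon: Teaspoon with black handle, 137 mm long along its x, loose; bystander. Origin: centre of its underside.
Things that resemble listed ones, but are neither listed nor needed, are in the scene too. What is shaped like the spice_tin but blue, purple or turquoise is not meant.

How it is judged:
By the outcome, as a careful person would: the job done as asked, in the order asked, and still so for the second after the job is handed in, with the robot touching nothing.
It also fails if it takes over 70 s, if anything falls off the work surface, if the arm or the gripper's body presses on something with over 40 N, if the wrist force passes 120 N, or if a joint passes its speed limit or range.

## Working session

There is one attempt and no reset: what is moved stays moved. The work goes in short steps, each a Python script; the robot and the scene stay as the last script left them, time stands still between calls to the robot, and variables do not carry over. Pictures are saved under pics/ and viewed, at most 10 in all, crops included, and the job is handed in when it is done.

```bash
ls; mkdir -p pics; python3 - <<'E'
from rig import robot
import cv2,numpy as np
for n in("side","top"):
    p,d=robot.grab_frame(n); cv2.imwrite(f"pics/{n}0.png",p[:,:,::-1]); np.save(f"{n}0.npy",d)
    i=robot.camera_info(n); print(n,i['vfov'],i['cx'],i['cy'],np.round(i['view'],4).tolist(),(d>0).mean())
print(robot.read_t(),robot.read_tcp_rot())
E
```

```text
pics
side 51.621214426989006 316.97483510015627 235.65765742643583 [[-0.9537, -0.3003, -0.0155, 0.5283], [-0.2484, 0.8159, -0.5221, 0.3212], [0.1694, -0.4941, -0.8527, 1.1263], [0.0, 0.0, 0.0, 1.0]] 0.9958235677083334
top 53.44634702530875 317.16442507790487 247.56301133802114 [[-0.0172, -0.9992, -0.035, -0.082], [-0.9881, 0.0223, -0.1525, 0.5975], [0.1532, 0.032, -0.9877, 1.0508], [0.0, 0.0, 0.0, 1.0]] 0.996044921875
0.1 [[-9.01884776e-01 -4.31975996e-01 -7.68401155e-04]
 [-4.31976650e-01  9.01883939e-01  1.23849970e-03]
 [ 1.58006520e-04  1.44891538e-03 -9.99998938e-01]]
```

View pics/side0.png

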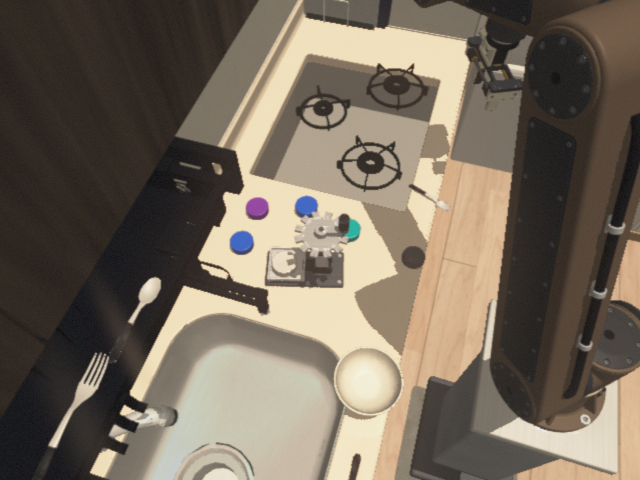

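View pics/top0.png

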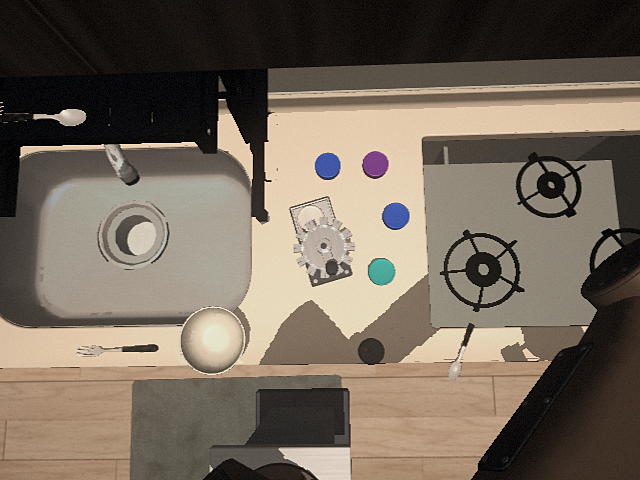

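The side view shows the lift with its plate at about (321,233) and the grip at (344,221). The white tin is at (286,262) on the tray. The top view has the plate at about (323,246), the grip at (332,267), the tray at (313,213), the bowl at (212,340), the timer at (371,350) and the spoon at (461,352). A black fixture stands at (255,150). Next I locate these in world coordinates.

```bash
cat > h.py <<'E'
from rig import robot
import numpy as np, cv2
def cam(n):
    i=robot.camera_info(n); V=np.array(i['view']); return 240/np.tan(np.radians(i['vfov']/2)),i['cx'],i['cy'],V
def cloud(n,d):
    f,cx,cy,V=cam(n); v,u=np.mgrid[:480,:640]
    P=np.stack([(u-cx)/f*d,(v-cy)/f*d,d],-1)
    return (P-V[:3,3])@V[:3,:3]
def ray(n,u,v,z):
    f,cx,cy,V=cam(n); R=V[:3,:3]; o=-R.T@V[:3,3]; r=R.T@np.array([(u-cx)/f,(v-cy)/f,1])
    return o+r*(z-o[2])/r[2]
E
python3 - <<'E'
from h import *
for n in("top","side"):
    d=np.load(n+"0.npy"); P=cloud(n,d); im=cv2.imread(f"pics/{n}0.png").astype(int)
    x,y,z=P[...,0],P[...,1],P[...,2]
    near=(d>0)&(abs(x-0.55)<.25)&(abs(y+.1)<.25)
    m=near&(abs(z-.18)<.006)
    pts=P[m]; 
    hull=cv2.convexHull((pts[:,:2]*1000).astype(np.float32)); c,r=cv2.minEnclosingCircle(hull); print(n,"plate",m.sum(),c,r,np.median(pts[:,2]))
    m=near&(z>.236)&(z<.256)&(im.max(-1)<70); g=P[m]; print(" grip",m.sum(),g.mean(0),g.min(0),g.max(0))
    v,u=np.nonzero(m); print(" grip px",u.mean(),v.mean(),ray(n,u.mean(),v.mean(),.245))
    # obstacle map: high stuff
    for lo,hi in((.05,.15),(.15,.3),(.3,.6),(.6,1.2)):
        m=(d>0)&(z>lo)&(z<hi)&(x>.2)&(abs(y)<.45)
        q=P[m]
        if len(q): print("  z",lo,hi,len(q),np.percentile(q,[1,50,99],axis=0).round(3).tolist())
    mm=near&(z>.05)&~((abs(x-.52)<.16)&(abs(y+.1)<.1))
    q=P[mm]; 
    if len(q): print("near obst",len(q),q.min(0),q.max(0))
E
```

```text
top plate 2027 (576.052734375, -111.7408218383789) 62.20620346069336 0.1810068523388602
 grip 43 [ 0.53025678 -0.12599782  0.24489614] [ 0.51659694 -0.13651618  0.24063115] [ 0.53883844 -0.1160052   0.2490064 ]
 grip px 331.30232558139534 265.5581395348837 [ 0.53024047 -0.12599517  0.245     ]
  z 0.05 0.15 8087 [[0.326, -0.443, 0.05], [0.975, -0.105, 0.091], [0.978, 0.369, 0.148]]
  z 0.15 0.3 3133 [[0.517, -0.428, 0.151], [0.585, -0.116, 0.181], [0.978, 0.023, 0.246]]
  z 0.3 0.6 19238 [[0.238, -0.427, 0.336], [0.734, 0.138, 0.491], [0.846, 0.351, 0.592]]
  z 0.6 1.2 63665 [[0.305, -0.425, 0.617], [0.59, -0.201, 0.86], [0.592, 0.062, 0.909]]
near obst 39663 [ 0.30004093 -0.34999846  0.05008244] [0.79998815 0.1499994  0.91423745]
side plate 1387 (577.5327758789062, -109.56578063964844) 63.179283142089844 0.1797512058743611
 grip 2 [ 0.52917416 -0.12031003  0.24409395] [ 0.52489619 -0.1208623   0.24300978] [ 0.53345213 -0.11975777  0.24517812]
 grip px 343.0 219.0 [ 0.52903044 -0.1197294   0.245     ]
  z 0.05 0.15 3915 [[0.323, -0.443, 0.051], [0.765, 0.047, 0.092], [0.98, 0.406, 0.147]]
  z 0.15 0.3 3385 [[0.518, -0.445, 0.152], [0.615, -0.131, 0.182], [0.98, 0.044, 0.256]]
  z 0.3 0.6 35278 [[0.203, -0.022, 0.369], [0.733, 0.23, 0.49], [0.835, 0.446, 0.592]]
  z 0.6 1.2 76709 [[0.206, -0.287, 0.616], [0.59, 0.26, 0.878], [0.592, 0.426, 0.993]]
near obst 12581 [ 0.30000631 -0.34988722  0.05006509] [0.79999927 0.14999623 0.90941514]
```

```bash
python3 - <<'E'
from h import *
for n in("top","side"):
    d=np.load(n+"0.npy"); P=cloud(n,d)
    q=P[(d>0)&(P[...,2]>.26)&(P[...,0]>.35)&(P[...,1]>-.35)&(P[...,1]<.2)]
    k=(q/[.06,.1,.06]).astype(int) if 0 else np.floor(q/[.06,.1,.06]).astype(int)
    u,c=np.unique(k,axis=0,return_counts=True)
    for a in np.unique(u[:,1]):
        print(n,"y %.1f"%(a*.1),[(round(b[0]*.06,2),round(b[2]*.06,2),int(cc)) for b,cc in zip(u,c) if b[1]==a and cc>15])
# foot edge direction, tin
d=np.load("top0.npy");P=cloud("top",d);z=P[...,2]
m=((d>0)&(abs(P[...,0]-.6)<.15)&(abs(P[...,1]+.1)<.12)&(z>.006)&(z<.075)&(cv2.imread("pics/top0.png").max(-1)<210))
im=cv2.imread("pics/top0.png")
cv2.imwrite("pics/crop.png",cv2.resize(im[180:300,260:400],None,fx=5,fy=5,interpolation=cv2.INTER_CUBIC))
from math import cos,sin
q=[robot.ik([.5765+.05*cos(a),-.111+.05*sin(a),.21],np.array([[-1,0,0],[0,1,0],[0,0,-1.]])) for a in np.arange(0,6.3,1.57)]
for j in q: print(None if j is None else np.round(j,1))
E
```

```text
top y -0.4 [(np.float64(0.3), np.float64(0.6), 93), (np.float64(0.3), np.float64(0.66), 1027), (np.float64(0.36), np.float64(0.6), 451), (np.float64(0.36), np.float64(0.66), 1207), (np.float64(0.54), np.float64(0.84), 786)]
top y -0.3 [(np.float64(0.54), np.float64(0.78), 17), (np.float64(0.54), np.float64(0.84), 10221)]
top y -0.2 [(np.float64(0.54), np.float64(0.78), 20), (np.float64(0.54), np.float64(0.84), 10568), (np.float64(0.54), np.float64(0.9), 843)]
top y -0.1 [(np.float64(0.54), np.float64(0.78), 19), (np.float64(0.54), np.float64(0.84), 10180), (np.float64(0.54), np.float64(0.9), 2232), (np.float64(0.72), np.float64(0.3), 143), (np.float64(0.72), np.float64(0.36), 214), (np.float64(0.72), np.float64(0.42), 285), (np.float64(0.72), np.float64(0.48), 291), (np.float64(0.78), np.float64(0.3), 314), (np.float64(0.78), np.float64(0.48), 56), (np.float64(0.84), np.float64(0.3), 189)]
top y 0.0 [(np.float64(0.54), np.float64(0.78), 20), (np.float64(0.54), np.float64(0.84), 6389), (np.float64(0.54), np.float64(0.9), 1272), (np.float64(0.6), np.float64(0.54), 28), (np.float64(0.66
[... 1731 characters left out ...]
at64(0.42), 352), (np.float64(0.78), np.float64(0.48), 824)]
side y 0.1 [(np.float64(0.54), np.float64(0.78), 56), (np.float64(0.54), np.float64(0.84), 4034), (np.float64(0.54), np.float64(0.9), 1495), (np.float64(0.66), np.float64(0.42), 259), (np.float64(0.66), np.float64(0.48), 564), (np.float64(0.66), np.float64(0.54), 854), (np.float64(0.72), np.float64(0.42), 274), (np.float64(0.72), np.float64(0.48), 1808), (np.float64(0.78), np.float64(0.42), 284), (np.float64(0.78), np.float64(0.48), 1406)]
[  7.5  17.5  -5.9   0.  -66.6 -97.5]
[  13.3   12.3  -13.1    0.   -64.6 -103.3]
[  9.    8.4 -18.    0.  -63.6 -99. ]
[  3.1  14.  -10.7   0.  -65.2 -93.1]
[  7.5  17.5  -5.9   0.  -66.6 -97.5]
```

View pics/crop.png

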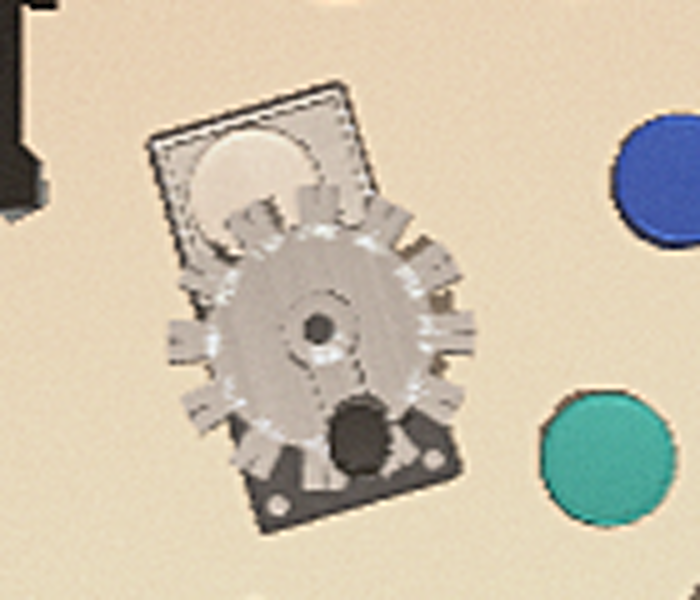

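The crop shows the hub at (319,327), with the arm pointing down and slightly right to the black sleeve. The tray's far edge runs (150,138)-(342,85), and the foot's near edge runs (262,532)-(462,470).

```bash
python3 - <<'E'
from h import *
px=lambda u,v:(260+(u+.5)/5-.5,180+(v+.5)/5-.5)
hub=ray("top",*px(319,327),.2); print("hub",hub)
for a,b,z in(((150,138),(342,85),.0365),((262,532),(462,470),.012)):
    e=ray("top",*px(*a),z)-ray("top",*px(*b),z); print("yaw",np.degrees(np.arctan2(-e[0],e[1])),np.linalg.norm(e))
R=np.array([[-1,0,0],[0,1,0],[0,0,-1.]])
p=robot.read_position(); robot.servo_line([p[0],p[1],.34],speed=.2)
robot.goto([.5293,-.1255,.34],R); print(robot.read_position(),robot.read_t(),robot.read_force())
# grip top blob from side view
im,d=robot.grab_frame("side"); cv2.imwrite("pics/s1.png",im[:,:,::-1])
im,d=robot.grab_frame("top"); cv2.imwrite("pics/t1.png",im[:,:,::-1])
E
```

```text
hub [ 0.5764727  -0.11119599  0.2       ]
yaw 14.3653259420556 0.09363720744025747
yaw 16.089292279712602 0.09797739671734686
[ 0.52925312 -0.12603638  0.33987397] 2.7583 [-0.08127186 -0.46466826 -0.25651565]
```

View pics/s1.png

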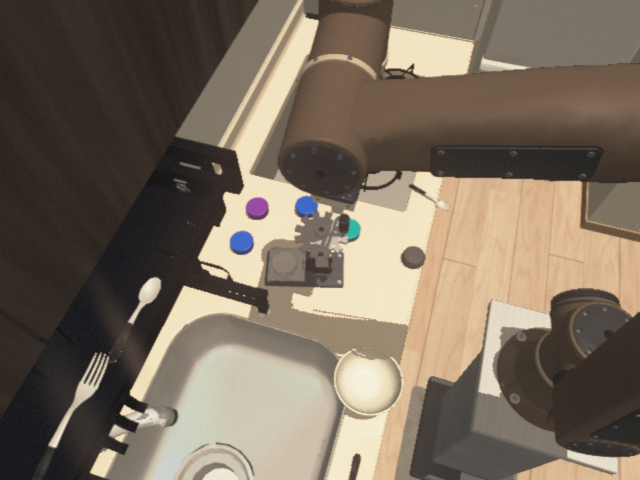

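The side view shows the arm over the lift with the hand hidden behind the wrist, and the lift, tin and bystanders unmoved. The hub ray gives an axis at (0.5765, -0.1112), which agrees with the plate circle. Next I descend and grip.

```bash
python3 - <<'E'
from h import *
robot.servo_line([.5286,-.1254,.30],speed=.1)
f0=robot.read_force(); robot.servo_line([.5286,-.1254,.209],speed=.08)
print(robot.read_position(),robot.read_force(),f0)
robot.move_gripper(0.0)
print(robot.read_grip_width()*88,robot.read_finger_force(),robot.read_force(),robot.read_position(),robot.read_t())
E
```

```text
[ 0.52899023 -0.12540386  0.20956939] [-0.26555033  0.0278412  -0.44458673] [-0.08249903  0.14848219 -0.43094515]
23.355116170921352 29.999695122241974 [-1.17503757 -1.19927384 -0.5980839 ] [ 0.52858297 -0.12553119  0.20902807] 5.7167
```

```bash
cat >> h.py <<'E'
C=np.array([.5765,-.1112]); Z=.2205
def at(a,r=.05,z=Z): return [C[0]+r*np.cos(a),C[1]+r*np.sin(a),z]
def meas(a,n=3):
    f=np.mean([robot.read_force() for _ in range(n)],0); er=np.array([np.cos(a),np.sin(a)]); et=np.array([np.sin(a),-np.cos(a)])
    return f[:2]@er, -(f[:2]@et), f[2]   # radial(outward) on tool, resistance to cw, z
E
python3 - <<'E'
from h import *
import json
a0=np.arctan2(-.1254+.1112,.5286-.5765)%(2*np.pi)
robot.servo_line([.5286,-.1254,Z],speed=.03); print(np.degrees(a0),robot.read_force(),robot.read_position())
log=[]
for k in range(1,17):
    a=a0-np.radians(10*k); robot.servo_line(at(a),speed=.06); m=meas(a); p=robot.read_position(); d=np.array(p[:2])-C
    print(10*k,np.round(m,2),"r %.2f ang %.2f z %.4f"%(np.hypot(*d)*1e3,np.degrees((a0-np.arctan2(d[1],d[0]))%(2*np.pi)),p[2]))
    if abs(m[0])>20 or m[1]>15 or m[2]>-2: print("stop");break
print(robot.read_t())
json.dump([a0,10*k],open("st.json","w"))
E
```

```text
196.5125063500011 [ 1.61459955 -0.78693298 -8.23559449] [ 0.52844871 -0.12528449  0.22022363]
10 [-2.16  1.   -6.94] r 50.00 ang 10.40 z 0.2204
20 [-2.79  0.92 -5.88] r 49.97 ang 20.22 z 0.2205
30 [-2.72  0.06 -6.33] r 49.97 ang 30.12 z 0.2205
40 [-2.56  0.28 -7.32] r 49.92 ang 40.07 z 0.2205
50 [-3.54  1.27 -7.1 ] r 49.93 ang 49.96 z 0.2205
60 [-3.82 -0.32 -7.88] r 49.90 ang 59.87 z 0.2204
70 [-4.71  0.18 -6.02] r 49.90 ang 69.76 z 0.2204
80 [-4.72  0.78 -6.41] r 49.89 ang 79.63 z 0.2204
90 [-5.26  1.23 -6.55] r 49.90 ang 89.61 z 0.2203
100 [-5.52  1.52 -6.83] r 49.90 ang 99.56 z 0.2203
110 [-4.78 -0.39 -6.79] r 49.90 ang 109.70 z 0.2203
120 [-4.23  0.01 -6.6 ] r 49.92 ang 119.75 z 0.2203
130 [-3.98  0.27 -6.68] r 49.93 ang 129.76 z 0.2203
140 [-3.71  0.93 -6.79] r 49.95 ang 139.87 z 0.2203
150 [-3.85 -0.   -6.32] r 49.96 ang 149.89 z 0.2203
160 [-2.78  0.56 -6.13] r 50.00 ang 159.97 z 0.2204
10.9167
```

```bash
python3 - <<'E'
from h import *
import json
a0,k0=json.load(open("st.json"))
def go(k,v):
    a=a0-np.radians(k); robot.servo_line(at(a),speed=v); ms=[]
    for _ in range(4): ms.append(meas(a,2)); robot.dwell(.03)
    m=np.mean(ms,0); L.append([k,*m]); return m
L=[];base=[]
k=k0;hits=0
while k<625:
    k+=10 if k<420 else 5
    m=go(k,.07 if k<420 else .05)
    if abs(m[0])>20 or m[1]>15 or m[2]>-2: print("guard",k,m);break
    if k>280: 
        if k<=425: base.append(m[1])
        elif m[1]>np.mean(base)+3.5: hits+=1
        else: hits=0
    if hits>=3: break
for l in L: print(np.round(l,2).tolist(),end=" ")
print(robot.read_t(),k,np.mean(base)); json.dump([a0,k],open("st.json","w")); json.dump(L,open("L.json","w"))
E
```

```text
[170.0, -3.25, 0.27, -6.61] [180.0, -3.54, 0.48, -7.29] [190.0, -2.91, 0.68, -6.64] [200.0, -2.16, 1.07, -6.7] [210.0, -2.33, 0.56, -6.52] [220.0, -1.26, 0.76, -6.79] [230.0, -1.37, 0.44, -6.85] [240.0, 0.23, 0.26, -6.9] [250.0, 0.35, 0.76, -6.92] [260.0, 1.0, 0.71, -6.65] [270.0, 1.37, -0.02, -6.98] [280.0, 2.15, 0.93, -6.8] [290.0, 2.7, 0.53, -6.55] [300.0, 3.05, 0.89, -6.53] [310.0, 2.63, 0.7, -6.87] [320.0, 3.09, 0.89, -6.7] [330.0, 2.47, 0.79, -6.65] [340.0, 2.06, 1.17, -6.85] [350.0, 1.35, 0.75, -6.67] [360.0, 1.46, 0.61, -6.8] [370.0, 0.78, 0.72, -6.99] [380.0, -0.19, 0.83, -6.88] [390.0, -0.73, 0.54, -6.72] [400.0, -1.68, 0.5, -6.67] [410.0, -2.62, 1.06, -6.83] [420.0, -2.9, 0.51, -6.9] [425.0, -3.6, 0.9, -6.56] [430.0, -4.28, 0.51, -7.09] [435.0, -4.68, 0.84, -6.32] [440.0, -5.24, 0.83, -6.95] [445.0, -5.25, 1.33, -6.84] [450.0, -5.21, 2.55, -6.81] [455.0, -4.77, 3.71, -6.45] [460.0, -4.24, 4.53, -6.74] [465.0, -3.64, 6.46, -6.1] [470.0, -3.12, 7.26, -6.28] 25.4167 470 0.7581275521365153
```

Contact shows at about 443-446°. The notch at 450° might be pressed only marginally. The one just ahead, at 480°, gives about 5 mm, safely inside the snug range. I go on to it and let the pin down.

```bash
python3 - <<'E'
from h import *
import json
a0,k=json.load(open("st.json"))
A=lambda k:a0-np.radians(k)
def show(t,k):
    m=np.mean([(robot.dwell(.03),meas(A(k),2))[1] for _ in range(4)],0); p=robot.read_position(); print(t,k,np.round(m,2),"z %.4f"%p[2]); return m
for k in(475,480): robot.servo_line(at(A(k)),speed=.04); show("crank",k)
robot.servo_line(at(A(k),z=.2155),speed=.03); m=show("lower",k)
while m[2]>-3.5 and k<484:
    robot.servo_line(at(A(k),z=.2185),speed=.03)
    k+=.7; robot.servo_line(at(A(k),z=.2185),speed=.03); robot.servo_line(at(A(k),z=.2155),speed=.03); m=show("seek",k)
if m[2]<=-3.5:
    for z in(.2125,.2095): robot.servo_line(at(A(k),z=z),speed=.03); show("down",k)
print(robot.read_t()); json.dump([a0,k],open("st.json","w"))
E
```

```text
crank 475 [-1.76  9.1  -6.65] z 0.2186
crank 480 [-1.63 10.07 -6.82] z 0.2184
lower 480 [-1.84  7.86 -0.05] z 0.2153
seek 480.7 [-2.84  7.68 -2.5 ] z 0.2149
seek 481.4 [-2.28  7.02 -3.84] z 0.2146
down 481.4 [-1.44  5.7  -6.67] z 0.2116
down 481.4 [-2.4   6.64 -3.43] z 0.2092
29.1833
```

```bash
python3 - <<'E'
from h import *
import json
a0,k=json.load(open("st.json"))
A=lambda k:a0-np.radians(k)
def show(t,k):
    m=np.mean([(robot.dwell(.03),meas(A(k),2))[1] for _ in range(4)],0); p=robot.read_position(); d=np.array(p[:2])-C; print(t,k,np.round(m,2),"z %.4f ang %.2f r %.2f"%(p[2],np.degrees((a0-np.arctan2(d[1],d[0]))%(2*np.pi)),1e3*np.hypot(*d))); return m
show("now",k)
for z in(.2090,.2085,.208,.2075):
    robot.servo_line(at(A(k),z=z),speed=.03); m=show("down",k)
    if m[2]>2: break
for _ in range(4):
    k-=.8; robot.servo_line(at(A(k),z=z),speed=.03); m=show("back",k)
    if m[1]<1: break
print(robot.read_t()); json.dump([a0,k],open("st.json","w"))
E
```

```text
now 481.4 [-1.91  6.48 -4.11] z 0.2092 ang 119.48 r 49.87
down 481.4 [-2.    7.03 -1.75] z 0.2090 ang 119.52 r 49.86
down 481.4 [-1.72  8.34  0.35] z 0.2090 ang 119.63 r 49.86
down 481.4 [-1.64  8.73  3.13] z 0.2089 ang 119.75 r 49.90
back 480.59999999999997 [-1.8   6.88  1.65] z 0.2090 ang 119.49 r 49.91
back 479.79999999999995 [-2.57  5.35  0.05] z 0.2090 ang 119.26 r 49.91
back 478.99999999999994 [-2.62  4.7   3.44] z 0.2089 ang 119.19 r 49.94
back 478.19999999999993 [-3.95  1.82  5.08] z 0.2088 ang 119.00 r 49.97
32.0
```

The pin bottoms firmly at its home height and the notch wall blocks turning back, so it is locked. I release and check.

```bash
python3 - <<'E'
from h import *
robot.move_gripper(.6)
p=robot.read_position(); print(p,robot.read_force())
robot.servo_line([p[0],p[1],.30],speed=.1)
robot.servo_line([p[0]-.08,p[1]-.05,.34],speed=.15)
robot.goto([.30,-.50,.34],np.array(robot.read_tcp_rot()))
robot.dwell(.3)
for n in("side","top"):
    im,d=robot.grab_frame(n); P=cloud(n,d); b=im.astype(int)
    c=(abs(P[...,0]-.58)<.08)&(abs(P[...,1]+.1)<.1)
    m=c&(P[...,2]>.225)&(P[...,2]<.3)&(b.max(-1)<90); q=P[m]
    print(n,"grip",m.sum(),np.median(q,0),np.percentile(q[:,2],[50,90]) if len(q) else "")
    m=(d>0)&(abs(P[...,0]-.645)<.06)&(abs(P[...,1]+.09)<.06)&(P[...,2]>.08)&(P[...,2]<.165); q=P[m]
    print(" tray/tin z",len(q),np.percentile(q[:,2],[5,25,50,75,95]).round(4))
    cv2.imwrite(f"pics/{n}2.png",im[:,:,::-1])
s=cv2.imread("pics/side2.png")[170:310,210:390]; t=cv2.imread("pics/top2.png")[150:390,160:490]
cv2.imwrite("pics/end.png",np.hstack([cv2.resize(s,(450,350)),cv2.resize(t,(350,350))]))
print(robot.read_t())
E
```

```text
[ 0.58666642 -0.06218816  0.20797443] [-1.1657951   0.56920497  0.04304958]
side grip 109 [ 0.58476403 -0.05671288  0.24270482] [0.24270482 0.24504451]
 tray/tin z 1204 [0.0942 0.0975 0.1037 0.1205 0.1235]
top grip 135 [ 0.58523399 -0.0629742   0.24459553] [0.24459553 0.24698642]
 tray/tin z 1182 [0.0957 0.0988 0.1173 0.1224 0.1247]
36.6333
```

View pics/end.png

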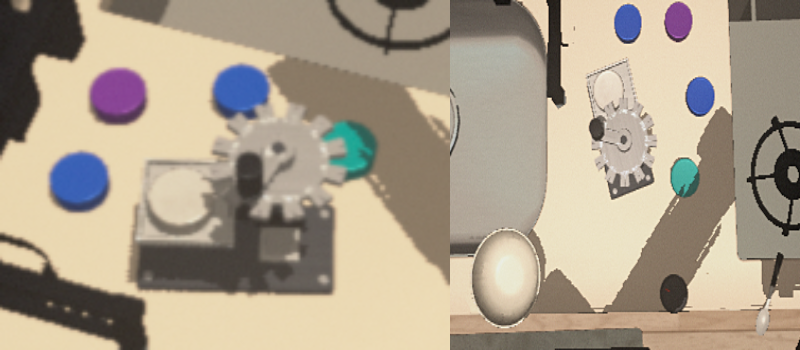

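The picture shows the sleeve down at its home height (top about 0.245 m) and the raised platform (floor about 0.097 m) with the white tin on it. The bowl, timer and spoon are where they were, and the arm is clear.

```bash
python3 -c "
from rig import robot
print(robot.job_done())"
```

```text
the job is handed in; nothing more can be done
None
```

The lift is wound up against the buffer (pressed about 5 mm by my force estimate) and locked with the pin fully home at 480° of crank travel; the notch at 450° was passed because it would have been only marginally pressed. The tin is still on its platform, the other things look unmoved, and the job is handed in (no verdict shown).

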